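# Kit the matching spur gears

## Task

Put the three loose gears whose teeth are as coarse as those of the master gear on the test stand into the kit tray: most teeth in the largest pocket, next in the middle-sized one, fewest teeth in the smallest, each lying flat on the pocket's floor with its hub up. Leave the fine-toothed gear and the thin chain sprocket lying where they are.

Things in the scene. Friction and masses are not known exactly. Their poses are not given: they have to be found in the camera images.
- gear_large_c (a point): Large loose steel spur gear lying flat, hub up: 20 coarse teeth of the master gear's size, 66 mm over the teeth; round hub 26 mm in diameter on top, to grip from above. 36 mm high in all: disc 18 to 4 mm below the origin, hub from there to 18 mm above it. Origin: centre of the part, half-way up; z: its axis, up. Belongs in the largest pocket.
- gear_medium_c (a point): Medium loose steel spur gear lying flat, hub up: 14 coarse teeth of the master gear's size, 48 mm over the teeth; round hub 22 mm in diameter on top, to grip from above. 36 mm high in all: disc 18 to 4 mm below the origin, hub from there to 18 mm above it. Origin: centre of the part, half-way up; z: its axis, up. Belongs in the middle-sized pocket.
- gear_small_c (a point): Small loose steel spur gear lying flat, hub up: 8 coarse teeth of the master gear's size, 30 mm over the teeth; round hub 17 mm in diameter on top, to grip from above. 36 mm high in all: disc 18 to 4 mm below the origin, hub from there to 18 mm above it. Origin: centre of the part, half-way up; z: its axis, up. Belongs in the smallest pocket.
- fine_gear_c (a point): Look-alike that stays: plain steel gear of the medium gear's outer size (48 mm over the teeth, hub 22 mm, 36 mm high) but with 36 much finer teeth that do not mesh with the master gear. Loose. Origin at its centre, 18 mm above the table.
- sprocket_c (a point): Look-alike that stays: plain steel chain sprocket, a thin 6 mm disc with 11 pointed, widely spaced teeth, 62 mm over the teeth, hub 26 mm in diameter, 28 mm high in all. Loose. Origin at its centre, 14 mm above the table.
- pocket_large: Grey block 94 x 94 x 18 mm fixed in the kit tray, with one round pocket in its middle, 82 mm wide and 13 mm deep: the largest of the three. Origin: centre of the block's underside; pocket floor 5 mm, rim 18 mm above it; z up. The order of the blocks in the tray changes.
- pocket_medium: Grey block 94 x 94 x 18 mm fixed in the kit tray, with one round pocket in its middle, 64 mm wide and 13 mm deep: the middle-sized of the three. Origin: centre of the block's underside; pocket floor 5 mm, rim 18 mm above it; z up. The order of the blocks in the tray changes.
- pocket_small: Grey block 94 x 94 x 18 mm fixed in the kit tray, with one round pocket in its middle, 46 mm wide and 13 mm deep: the smallest of the three. Origin: centre of the block's underside; pocket floor 5 mm, rim 18 mm above it; z up. The order of the blocks in the tray changes.
- tray: Shallow aluminium kit tray, 108 x 296 mm, rim 14 mm high, fixed on the table; its long side is its y axis and it carries the three pocket blocks in a row, 95 mm apart, standing on its 4 mm floor. Origin at the centre of its underside. The blocks' tops are 22 mm above the table.
- master_stand: Gear test stand, fixed on the table: grey base plate 100 x 80 x 14 mm with an upright post on which the steel master gear sits (16 coarse teeth, 54 mm over the teeth), 58 mm high in all. Only a pattern for the tooth size; not to be moved. Origin at the centre of the plate's underside.
Mind the look-alikes: they are no part of the job. Leave any red look-alike of the part that bears gear_small_c alone.

How it is judged:
By the outcome, as a careful person would: the job done as asked, in the order asked, and still so for the second after the job is handed in, with the robot touching nothing.
It also fails if it takes over 90 s, if anything falls off the work surface, if the arm or the gripper's body presses on something with over 40 N, if the wrist force passes 120 N, or if a joint passes its speed limit or range.

## Robot

A 7-joint arm with a two-finger parallel gripper is mounted at the origin on a cart in front of the work surface, level with it; the furniture and walls round the work are solid. World frame = base frame: x ahead of the robot, y to its left, z up, the work surface at z = 0. Lengths are in m, angles in rad, forces in N, time in s.
With the tool pointing down it reaches from about 0.35 to 0.9 m from the base axis. Payload 7.2 kg.
Tool frame: the origin (TCP) lies between the finger pads; the fingertips stand arm.tip_reach ahead of it and the grasp point (between the pads) lies 2 mm behind it (arm.tip_reach is the distance from the TCP to the fingertips, in m); z points along the fingers, y is the line along which they close (so a half turn about z gives the same grasp; the last joint's range is limited). The gripper opens to 88 mm and grips with 3 to 60 N. Pads are 20 mm wide; open, the fingers measure 115 mm over their backs; the gripper's body (75 mm by 178 mm) begins 61 mm behind the grasp point.
Start: joints at [-1.359, 0.411, -0.013, 1.596, 0.006, 1.134, -0.082], TCP at [0.173, 0.601, 0.24] pointing down, gripper open.
Joint ranges: [-2.95, 2.95], [-0.29, 1.99], [-1.47, 1.44], [0.14, 2.54], [-1.03, 4.17], [0.13, 1.85], [-2.86, 2.86]. Speed limits (rad/s): [2.39, 2.39, 3.01, 3.01, 3.14, 3.14, 3.14].

## Interface

Orientations are given as a unit quaternion [x, y, z, w].
In Python, from cell import sensors, cams, ticket, arm gives the robot as it stands.
- The arm moves only by the shell command python3 -m jog 'ROWS' [FORCE]. ROWS is JSON, a list of rows, each an object with "travel": the shift along the tool's x, y, z normalised to -1 to 1, where 1 is 0.3 m, a list of three; "twist": the turn, a rotation vector about the tool's x, y, z normalised to -1 to 1, where 1 is pi/2 rad, a list of three; "jaw": the closure in counts, from 0 (fully open) to 255 (shut). In form: [{"travel": [x, y, z], "twist": [wx, wy, wz], "jaw": jaw}, ...]. A call has 1 to 20 rows; each row shifts and turns the commanded pose from where the row before left it, along the tool's axes as they then stand; what a row does not reach is not made up. A row lasts 1/12 s, in which the tool goes at most 41.7 mm and 7.16 degrees, less where a joint would pass 70% of its speed; a pose out of reach is approached as far as the arm can. A call with a number of a shift or a turn outside -1 to 1 is refused whole. A call with a gripper value outside its range is refused whole. The fingers move at their own pace and stop on an object; FORCE is the grip in N (left out, the last holds). Time passes only in rows, so rows that do not move let the fingers close. It gives the time, the measured TCP pose, the force, the opening and the grip force at its end, in the units of the state.
- sensors.get_state(): the state, without advancing time (a new reading comes with each control period).
- cams.grab_frame(name): name is "scene" or "top" or "wrist"; returns a dict with "frame" (400x640x3 uint8, blue, green, red), "mtx" (3x3 intrinsics, pixels), "k1" (the pictures are not rectified: a ray, as slopes to the right and down, at radius r is drawn at 1 + k1 r^2 times it, then the intrinsics apply), "R" (3x3) and "t" (3): a world point X has camera coordinates R X + t; the wrist camera has in their place "mount" (4x4, takes a point from camera to tool coordinates, whose origin is the TCP and whose axes are the flange's). Camera axes: x right, y down, z forward; pixel columns grow to the right and rows downward; lengths in m; the calibration is good to about 2 mm. A picture is of the moment at which its call begins: read the wrist's pose just before it. There is no depth.
- ticket.close_job(): hands the job in; it is judged then, once.
The state is a dict: "clock": time; "joints": joint angles; "joint_vel": joint speeds; "tau": joint torques, N m; "ee_pos": TCP position; "tcp_rot": TCP orientation; "contact_force": force on the tool from outside, world axes, zero at the start; "moment": the same for the moment, N m; "finger_gap": finger opening in m; "finger_force": force on a finger pad.
Only numpy, scipy, OpenCV 4.12 (cv2) and the standard library are available. Lean on these libraries where they do the work, as an engineer would, in place of code of your own. Each camera call takes 0.05 s, during which the arm holds its last target. There are 200 camera calls.

## Working session

There is one attempt and no reset: what is moved stays moved. The work goes in short steps, Python scripts to look and compute and a shell command to move; the robot and the scene stay as the last step left them, time stands still between calls to the robot, and variables do not carry over. Pictures are saved under pics/ and viewed, at most 14 in all, crops included, and the job is handed in when it is done.

```bash
mkdir -p pics; ls
python3 - <<'E'
from cell import sensors,cams,arm
import cv2
print(sensors.get_state()); print(arm.tip_reach)
for n in("scene","top"):
    f=cams.grab_frame(n); cv2.imwrite(f"pics/{n}0.png",f["frame"]); print(n,f["mtx"],f["k1"],f["R"],f["t"])
E
```

```text
pics
{'clock': 0.0, 'joints': array([-1.35920848,  0.41189563, -0.0127335 ,  1.5970044 ,  0.00561489,
        1.13429356, -0.08220332]), 'joint_vel': array([-0.00088975,  0.00142536, -0.00054157, -0.00023424,  0.00021078,
       -0.00039215,  0.00150065]), 'tau': array([-8.54911941e-04, -5.87953377e+01,  6.41732309e-01, -2.91085500e+01,
       -5.37444942e-02,  1.81555777e-02,  1.42436243e-04]), 'ee_pos': array([0.17249773, 0.60024632, 0.23882783]), 'tcp_rot': array([ 1.39414710e-01,  9.90233774e-01, -7.80877847e-04, -5.16029970e-05]), 'contact_force': array([ 0.45338694, -0.04367557,  0.63836357]), 'moment': array([-0.02161586,  0.0209363 , -0.01782539]), 'finger_force': 0.0, 'finger_gap': 0.08796802545394213}
0.017
scene [[410.42722912   0.         321.33010219]
 [  0.         410.42722912 202.25121849]
 [  0.           0.           1.        ]] -0.09055438212732425 [[ 4.23463797e-01 -9.05912688e-01 -7.83785507e-04]
 [-6.92409765e-01 -3.23104910e-01 -6.45113893e-01]
 [ 5.84163616e-01  2.73725079e-01 -7.64086023e-01]] [-0.24056445  0.38529953  0.66428062]
top [[484.8337489    0.         322.98771318]
 [  0.         484.8337489  191.86866043]
 [  0.           0.           1.        ]] -0.11527434978008674 [[ 0.03393578 -0.9994158   0.00405281]
 [-0.97915311 -0.03405978 -0.20024762]
 [ 0.20026868  0.00282724 -0.97973694]] [-0.0445964   0.54126295  1.05370407]
```

View pics/top0.png

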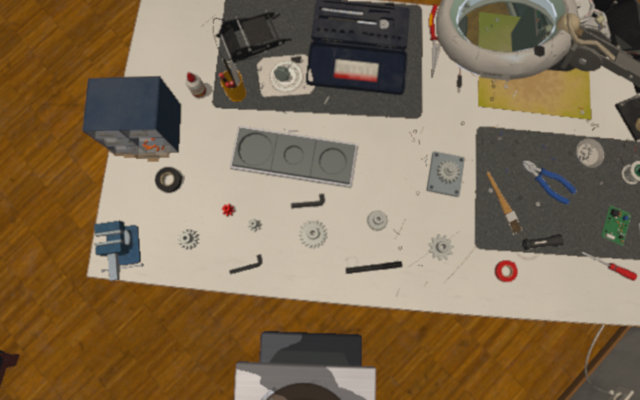

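View pics/scene0.png

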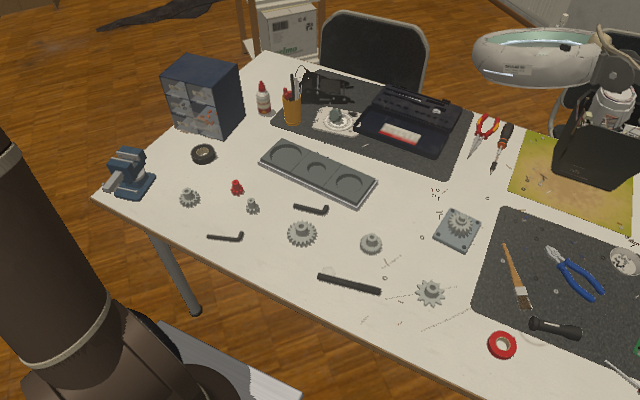

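Candidates in the top view: (189,239) medium with coarse teeth, (255,225) small grey, (228,210) red look-alike, (313,234) large, (377,220) fine-toothed, (441,247) sprocket. I'll confirm them in an enlarged crop and compute positions.

```bash
cat > h.py <<'E'
import numpy as np,cv2
def pix2plane(f,uv,z,R=None,t=None):
    R=f["R"] if R is None else R; t=f["t"] if t is None else t
    K=f["mtx"]; d=(np.array(uv,float)-K[:2,2])/np.array([K[0,0],K[1,1]])
    s=d.copy()
    for _ in range(20): s=d/(1+f["k1"]*(s@s))
    r=R.T@np.array([s[0],s[1],1]); c=-R.T@t
    return c+r*(z-c[2])/r[2]
def proj(f,X,R=None,t=None):
    R=f["R"] if R is None else R; t=f["t"] if t is None else t
    p=R@np.array(X)+t; s=p[:2]/p[2]; s=s*(1+f["k1"]*(s@s)); return s*f["mtx"][0,0]+f["mtx"][:2,2]
E
python3 - <<'E'
from h import *
from cell import cams
f=cams.grab_frame("top"); im=f["frame"]
bg=np.median(im[200:270,270:300].reshape(-1,3),0); print(bg)
hsv=cv2.cvtColor(im,cv2.COLOR_BGR2HSV); 
d=np.abs(im.astype(int)-cv2.medianBlur(im,61).astype(int)).sum(2)
m=((d>45)).astype(np.uint8)
m=cv2.morphologyEx(m,cv2.MORPH_CLOSE,np.ones((3,3)))
for n,(u,v) in dict(med=(189,239),small=(255,225),large=(313,234),fine=(377,220),spr=(441,247),red=(228,210)).items():
    w=22; c,_=cv2.findContours(m[v-w:v+w,u-w:u+w],cv2.RETR_EXTERNAL,cv2.CHAIN_APPROX_NONE)
    c=max(c,key=cv2.contourArea); (x,y),r=cv2.minEnclosingCircle(c); x+=u-w;y+=v-w
    print(n,round(x,1),round(y,1),round(r,1),pix2plane(f,(x,y),.012).round(4))
for c in [(255,148),(293,155),(332,161),(233,175),(240,128),(356,147),(350,187)]: print(c,pix2plane(f,c,.02).round(3))
cv2.imwrite("pics/crop.png",cv2.resize(im[195:265,165:465],None,fx=2.66,fy=2.66,interpolation=cv2.INTER_CUBIC))
E
```

```text
[169. 188. 200.]
med 189.0 239.0 11.3 [0.4273 0.2851 0.012 ]
small 255.0 224.8 7.1 [0.4668 0.1312 0.012 ]
large 313.1 233.7 14.7 [ 0.4507 -0.0061  0.012 ]
fine 376.8 220.1 11.0 [ 0.488  -0.1548  0.012 ]
spr 440.9 246.9 13.5 [ 0.4291 -0.3066  0.012 ]
red 228.5 209.5 7.6 [0.5009 0.1963 0.012 ]
(255, 148) [0.652 0.142 0.02 ]
(293, 155) [0.637 0.049 0.02 ]
(332, 161) [ 0.626 -0.045  0.02 ]
(233, 175) [0.583 0.19  0.02 ]
(240, 128) [0.701 0.182 0.02 ]
(356, 147) [ 0.663 -0.102  0.02 ]
(350, 187) [ 0.564 -0.089  0.02 ]
```

View pics/crop.png

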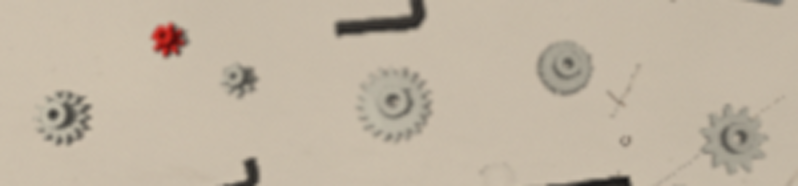

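The crop confirms it. Large is at x≈395 and medium at x≈63, both with coarse teeth, and the small grey gear is at x≈238. The red part, the fine-toothed gear at x≈565 and the sprocket at x≈735 all stay put. In the tray (top view), the left pocket is the largest, the middle one the smallest, and the right one the middle-sized.

Next I'll align the tool to the world axes and go above the large gear.

```bash
python3 -m jog '[{"travel":[0,0,0],"twist":[0,0,-0.0445],"jaw":0},{"travel":[0,0,0],"twist":[0,0,-0.0445],"jaw":0},{"travel":[0,0,0],"twist":[0,0,-0.0445],"jaw":0},{"travel":[0,0,0],"twist":[0,0,-0.0445],"jaw":0},{"travel":[-0.045,-0.1,0],"twist":[0,0,0],"jaw":0},{"travel":[-0.045,-0.1,0],"twist":[0,0,0],"jaw":0},{"travel":[-0.045,-0.1,0],"twist":[0,0,0],"jaw":0},{"travel":[-0.045,-0.1,0],"twist":[0,0,0],"jaw":0},{"travel":[-0.045,-0.1,0],"twist":[0,0,0],"jaw":0},{"travel":[-0.045,-0.1,0],"twist":[0,0,0],"jaw":0},{"travel":[-0.045,-0.1,0],"twist":[0,0,0],"jaw":0},{"travel":[-0.045,-0.1,0],"twist":[0,0,0],"jaw":0},{"travel":[-0.045,-0.1,0],"twist":[0,0,0],"jaw":0},{"travel":[-0.045,-0.1,0],"twist":[0,0,0],"jaw":0},{"travel":[-0.045,-0.1,0],"twist":[0,0,0],"jaw":0},{"travel":[-0.045,-0.1,0],"twist":[0,0,0],"jaw":0},{"travel":[-0.045,-0.1,0],"twist":[0,0,0],"jaw":0},{"travel":[0,0,0],"twist":[0,0,0],"jaw":0},{"travel":[0,0,0],"twist":[0,0,0],"jaw":0}]' 20
cat > w.py <<'E'
import sys
from h import *
from cell import cams,sensors
from scipy.spatial.transform import Rotation as Ro
def wrist(name=None):
    s=sensors.get_state(); f=cams.grab_frame("wrist")
    Rt=Ro.from_quat(s["tcp_rot"]).as_matrix(); M=f["mount"]
    Rwc=Rt@M[:3,:3]; c=Rt@M[:3,3]+s["ee_pos"]
    f["R"]=Rwc.T; f["t"]=-Rwc.T@c
    if name: cv2.imwrite("pics/"+name,f["frame"])
    return s,f
E
python3 -c "
from w import *
s,f=wrist('w1.png');print(s['ee_pos'],s['tcp_rot'],f['mtx'],f['mount'].round(4),f['k1'])"
```

```text
clock: 1.73
ee_pos: [0.3485, 0.2094, 0.2398]
tcp_rot: [0.002, 1.0, 0.0, 0.0]
contact_force: [0.4, 1.8, 0.4]
finger_gap: 0.0876
finger_force: 0.0
[0.34850538 0.20935573 0.23975665] [2.01257436e-03 9.99997959e-01 1.69425365e-04 5.44560231e-05] [[350.62352371   0.         318.04247006]
 [  0.         350.62352371 203.42974404]
 [  0.           0.           1.        ]] [[ 1.000e-04 -9.566e-01 -2.912e-01  7.850e-02]
 [ 1.000e+00  0.000e+00  1.000e-04 -7.000e-04]
 [-1.000e-04 -2.912e-01  9.566e-01 -1.463e-01]
 [ 0.000e+00  0.000e+00  0.000e+00  1.000e+00]] -0.015763858204699072
```

View pics/w1.png

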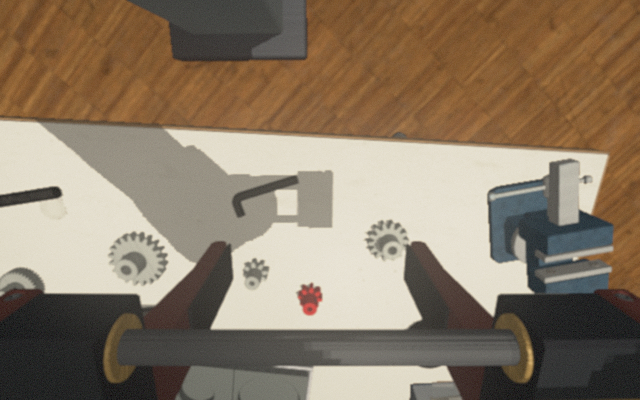

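The wrist view shows medium at (387,240), small at (256,273), red at (310,298) and large at (137,260). The robot side is up. I'll move over the large gear and measure it there.

```bash
python3 -m jog '[{"travel":[-0.0423,-0.0898,0.03],"twist":[0,0,0],"jaw":0},{"travel":[-0.0423,-0.0898,0.03],"twist":[0,0,0],"jaw":0},{"travel":[-0.0423,-0.0898,0.03],"twist":[0,0,0],"jaw":0},{"travel":[-0.0423,-0.0898,0.03],"twist":[0,0,0],"jaw":0},{"travel":[-0.0423,-0.0898,0.03],"twist":[0,0,0],"jaw":0},{"travel":[-0.0423,-0.0898,0.03],"twist":[0,0,0],"jaw":0},{"travel":[-0.0423,-0.0898,0.03],"twist":[0,0,0],"jaw":0},{"travel":[-0.0423,-0.0898,0.03],"twist":[0,0,0],"jaw":0},{"travel":[0,0,0],"twist":[0,0,0],"jaw":0},{"travel":[0,0,0],"twist":[0,0,0],"jaw":0}]'
python3 -c "
from w import *
s,f=wrist('w2.png');print(s['ee_pos'],proj(f,[s['ee_pos'][0],s['ee_pos'][1],.036]), proj(f,[.4507,-.0061,.036]))"
```

```text
clock: 2.62
ee_pos: [0.4496, -0.0047, 0.1669]
tcp_rot: [0.001, 1.0, -0.0, -0.001]
contact_force: [0.2, 0.3, 0.5]
finger_gap: 0.0875
finger_force: 0.0
[ 0.44961452 -0.00471492  0.16693352] [318.91738095 196.82881777] [317.234712   198.10052604]
```

View pics/w2.png

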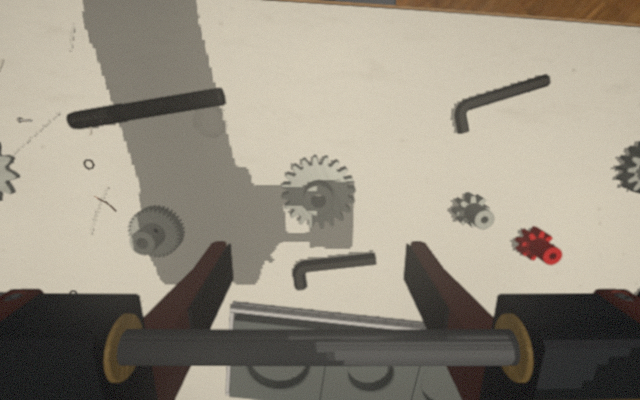

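The hub bore is at (319,200), right under the TCP (projected at 319,197). I'll descend and grip.

```bash
python3 -m jog '[{"travel":[0,0,0.0733],"twist":[0,0,0],"jaw":0},{"travel":[0,0,0.0733],"twist":[0,0,0],"jaw":0},{"travel":[0,0,0.0733],"twist":[0,0,0],"jaw":0},{"travel":[0,0,0.0733],"twist":[0,0,0],"jaw":0},{"travel":[0,0,0.0733],"twist":[0,0,0],"jaw":0},{"travel":[0,0,0.0733],"twist":[0,0,0],"jaw":0},{"travel":[0,0,0],"twist":[0,0,0],"jaw":0},{"travel":[0,0,0],"twist":[0,0,0],"jaw":255},{"travel":[0,0,0],"twist":[0,0,0],"jaw":255},{"travel":[0,0,0],"twist":[0,0,0],"jaw":255},{"travel":[0,0,0],"twist":[0,0,0],"jaw":255},{"travel":[0,0,0],"twist":[0,0,0],"jaw":255},{"travel":[0,0,0],"twist":[0,0,0],"jaw":255},{"travel":[0,0,0],"twist":[0,0,0],"jaw":255},{"travel":[0,0,0],"twist":[0,0,0],"jaw":255},{"travel":[0,0,0],"twist":[0,0,0],"jaw":255},{"travel":[0,0,0],"twist":[0,0,0],"jaw":255}]' 35
```

```text
clock: 4.08
ee_pos: [0.4495, -0.0049, 0.0357]
tcp_rot: [0.0, 1.0, 0.0, -0.0]
contact_force: [0.1, 0.4, 1.3]
finger_gap: 0.0254
finger_force: 35.1
```

```bash
python3 -m jog '[{"travel":[0,0,-0.09],"twist":[0,0,0],"jaw":255},{"travel":[0,0,-0.09],"twist":[0,0,0],"jaw":255},{"travel":[0,0,-0.09],"twist":[0,0,0],"jaw":255},{"travel":[0,0,-0.09],"twist":[0,0,0],"jaw":255},{"travel":[-0.0675,0.049,0],"twist":[0,0,0],"jaw":255},{"travel":[-0.0675,0.049,0],"twist":[0,0,0],"jaw":255},{"travel":[-0.0675,0.049,0],"twist":[0,0,0],"jaw":255},{"travel":[-0.0675,0.049,0],"twist":[0,0,0],"jaw":255},{"travel":[-0.0675,0.049,0],"twist":[0,0,0],"jaw":255},{"travel":[-0.0675,0.049,0],"twist":[0,0,0],"jaw":255},{"travel":[-0.0675,0.049,0],"twist":[0,0,0],"jaw":255},{"travel":[-0.0675,0.049,0],"twist":[0,0,0],"jaw":255},{"travel":[-0.0675,0.049,0],"twist":[0,0,0],"jaw":255},{"travel":[-0.0675,0.049,0],"twist":[0,0,0],"jaw":255},{"travel":[0,0,0],"twist":[0,0,0],"jaw":255},{"travel":[0,0,0],"twist":[0,0,0],"jaw":255}]'
python3 -c "
from w import *
s,f=wrist('w3.png');print(s['ee_pos'],s['finger_gap'],proj(f,[s['ee_pos'][0],s['ee_pos'][1],.022]))
for p in ([.652,.142,.022],[.637,.049,.022],[.626,-.045,.022]): print(proj(f,p))"
```

```text
clock: 5.42
ee_pos: [0.6518, 0.1428, 0.1423]
tcp_rot: [-0.001, 1.0, -0.0, -0.001]
contact_force: [0.1, -0.2, -2.3]
finger_gap: 0.0251
finger_force: 35.0
[0.65182587 0.14284771 0.14229486] 0.02512834967068593 [318.96860293 200.51454701]
[317.89915844 200.72365775]
[199.02185119 182.15193183]
[ 77.47598823 168.30861709]
```

View pics/w3.png

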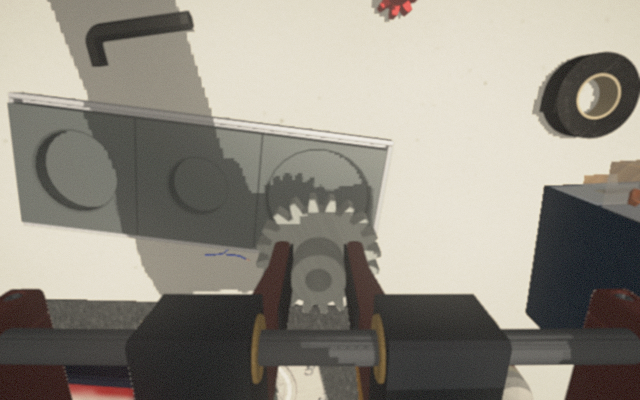

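The large pocket's rim spans columns 270–371 with its top at row 150, so its centre is about (320,201). The TCP projects to (319,200.5), so it's centred. I'll lower to TCP z≈0.046 and release.

```bash
python3 -m jog '[{"travel":[0,0,0.0533],"twist":[0,0,0],"jaw":255},{"travel":[0,0,0.0533],"twist":[0,0,0],"jaw":255},{"travel":[0,0,0.0533],"twist":[0,0,0],"jaw":255},{"travel":[0,0,0.0533],"twist":[0,0,0],"jaw":255},{"travel":[0,0,0.0533],"twist":[0,0,0],"jaw":255},{"travel":[0,0,0.0533],"twist":[0,0,0],"jaw":255},{"travel":[0,0,0],"twist":[0,0,0],"jaw":255},{"travel":[0,0,0],"twist":[0,0,0],"jaw":255},{"travel":[0,0,0],"twist":[0,0,0],"jaw":120},{"travel":[0,0,0],"twist":[0,0,0],"jaw":120},{"travel":[0,0,0],"twist":[0,0,0],"jaw":120},{"travel":[0,0,0],"twist":[0,0,0],"jaw":120},{"travel":[0,0,0],"twist":[0,0,0],"jaw":120}]'
```

```text
clock: 6.55
ee_pos: [0.6524, 0.1422, 0.0485]
tcp_rot: [0.0, 1.0, 0.0, 0.001]
contact_force: [-0.3, 0.6, 0.8]
finger_gap: 0.0467
finger_force: 0.0
```

```bash
python3 -m jog '[{"travel":[0,0,-0.09],"twist":[0,0,0],"jaw":120},{"travel":[0,0,-0.09],"twist":[0,0,0],"jaw":120},{"travel":[0,0,-0.09],"twist":[0,0,0],"jaw":120},{"travel":[0,0,-0.09],"twist":[0,0,0],"jaw":60},{"travel":[0.09,0,-0.02],"twist":[0,0,0],"jaw":60},{"travel":[0.09,0,-0.02],"twist":[0,0,0],"jaw":60},{"travel":[0,0,0],"twist":[0,0,0],"jaw":60},{"travel":[0,0,0],"twist":[0,0,0],"jaw":60}]'
python3 -c "
from w import *
s,f=wrist('w4.png');print(s['ee_pos'],proj(f,[.652,.142,.045]))"
```

```text
clock: 7.22
ee_pos: [0.5975, 0.1425, 0.1688]
tcp_rot: [-0.0, 1.0, 0.001, 0.0]
contact_force: [0.6, 0.1, -0.7]
finger_gap: 0.0669
finger_force: 0.0
[0.59752867 0.14254688 0.16882289] [317.93825001 260.54528248]
```

View pics/w4.png

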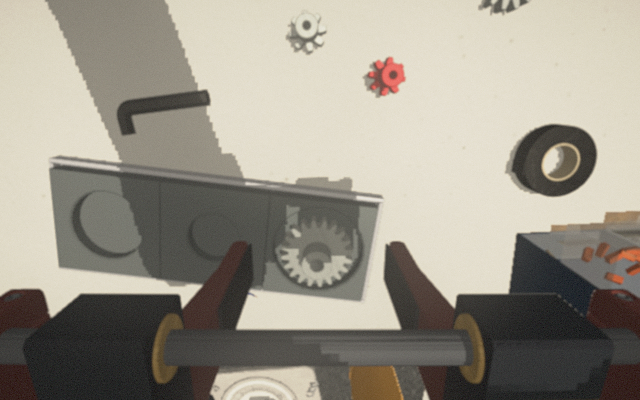

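The large gear lies flat in its pocket, hub at (318,264). Next is the medium gear.

```bash
python3 -m jog '[{"travel":[0.09,0.03,0],"twist":[0,0,0],"jaw":0},{"travel":[0.09,0.03,0],"twist":[0,0,0],"jaw":0},{"travel":[0.09,0.03,0],"twist":[0,0,0],"jaw":0},{"travel":[0.06,0.077,0],"twist":[0,0,0],"jaw":0},{"travel":[0.06,0.077,0],"twist":[0,0,0],"jaw":0},{"travel":[0.06,0.077,0],"twist":[0,0,0],"jaw":0},{"travel":[0.06,0.077,0],"twist":[0,0,0],"jaw":0},{"travel":[0.06,0.077,0],"twist":[0,0,0],"jaw":0},{"travel":[0,0,0],"twist":[0,0,0],"jaw":0},{"travel":[0,0,0],"twist":[0,0,0],"jaw":0}]'
python3 -c "
from w import *
s,f=wrist();im=f['frame'];print(s['ee_pos'],proj(f,[s['ee_pos'][0],s['ee_pos'][1],.036]),proj(f,[.4273,.2851,.036]))
cv2.imwrite('pics/w5.png',cv2.resize(im[100:300,180:460],None,fx=2,fy=2))"
```

```text
clock: 8.1
ee_pos: [0.4269, 0.2863, 0.1675]
tcp_rot: [-0.002, 1.0, -0.0, 0.0]
contact_force: [1.2, 0.2, -0.1]
finger_gap: 0.0878
finger_force: 0.0
[0.42690538 0.28628141 0.16747585] [318.83664318 196.40914215] [317.40021445 196.8659685 ]
```

View pics/w5.png

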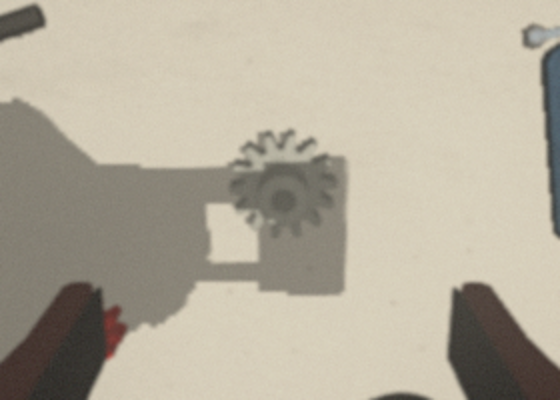

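The bore is at full-frame (322,200) against the TCP at (319,196), so I'll shift about 2 mm in x and y and descend.

```bash
python3 -m jog '[{"travel":[-0.0067,0.0067,0.0733],"twist":[0,0,0],"jaw":0},{"travel":[0,0,0.0733],"twist":[0,0,0],"jaw":0},{"travel":[0,0,0.0733],"twist":[0,0,0],"jaw":0},{"travel":[0,0,0.0733],"twist":[0,0,0],"jaw":0},{"travel":[0,0,0.0733],"twist":[0,0,0],"jaw":0},{"travel":[0,0,0.0733],"twist":[0,0,0],"jaw":0},{"travel":[0,0,0],"twist":[0,0,0],"jaw":0},{"travel":[0,0,0],"twist":[0,0,0],"jaw":255},{"travel":[0,0,0],"twist":[0,0,0],"jaw":255},{"travel":[0,0,0],"twist":[0,0,0],"jaw":255},{"travel":[0,0,0],"twist":[0,0,0],"jaw":255},{"travel":[0,0,0],"twist":[0,0,0],"jaw":255},{"travel":[0,0,0],"twist":[0,0,0],"jaw":255},{"travel":[0,0,0],"twist":[0,0,0],"jaw":255},{"travel":[0,0,0],"twist":[0,0,0],"jaw":255},{"travel":[0,0,0],"twist":[0,0,0],"jaw":255},{"travel":[0,0,0],"twist":[0,0,0],"jaw":255}]' 35
```

```text
clock: 9.57
ee_pos: [0.4291, 0.2867, 0.0358]
tcp_rot: [0.0, 1.0, 0.0, 0.0]
contact_force: [0.8, 0.7, 0.5]
finger_gap: 0.0243
finger_force: 0.3
```

```bash
python3 -m jog '[{"travel":[0,0,0],"twist":[0,0,0],"jaw":255},{"travel":[0,0,0],"twist":[0,0,0],"jaw":255},{"travel":[0,0,0],"twist":[0,0,0],"jaw":255}]'
```

```text
clock: 9.82
ee_pos: [0.4291, 0.2868, 0.0359]
tcp_rot: [0.0, 1.0, 0.0, -0.0]
contact_force: [-0.9, 0.6, 1.7]
finger_gap: 0.021
finger_force: 35.0
```

```bash
python3 -m jog '[{"travel":[0,0,-0.09],"twist":[0,0,0],"jaw":255},{"travel":[0,0,-0.09],"twist":[0,0,0],"jaw":255},{"travel":[0,0,-0.09],"twist":[0,0,0],"jaw":255},{"travel":[0,0,-0.09],"twist":[0,0,0],"jaw":255},{"travel":[-0.0547,-0.0922,0],"twist":[0,0,0],"jaw":255},{"travel":[-0.0547,-0.0922,0],"twist":[0,0,0],"jaw":255},{"travel":[-0.0547,-0.0922,0],"twist":[0,0,0],"jaw":255},{"travel":[-0.0547,-0.0922,0],"twist":[0,0,0],"jaw":255},{"travel":[-0.0547,-0.0922,0],"twist":[0,0,0],"jaw":255},{"travel":[-0.0547,-0.0922,0],"twist":[0,0,0],"jaw":255},{"travel":[-0.0547,-0.0922,0],"twist":[0,0,0],"jaw":255},{"travel":[-0.0547,-0.0922,0],"twist":[0,0,0],"jaw":255},{"travel":[-0.0547,-0.0922,0],"twist":[0,0,0],"jaw":255},{"travel":[-0.0547,-0.0922,0],"twist":[0,0,0],"jaw":255},{"travel":[-0.0547,-0.0922,0],"twist":[0,0,0],"jaw":255},{"travel":[-0.0547,-0.0922,0],"twist":[0,0,0],"jaw":255},{"travel":[0,0,0],"twist":[0,0,0],"jaw":255},{"travel":[0,0,0],"twist":[0,0,0],"jaw":255}]'
python3 -c "
from w import *
s,f=wrist('w6.png');print(s['ee_pos'],s['finger_gap'],proj(f,[s['ee_pos'][0],s['ee_pos'][1],.022]),proj(f,[.626,-.045,.022]))"
```

```text
clock: 11.32
ee_pos: [0.6259, -0.048, 0.1432]
tcp_rot: [0.002, 1.0, -0.001, -0.0]
contact_force: [-1.0, 0.5, -1.2]
finger_gap: 0.0211
finger_force: 35.0
[ 0.62587373 -0.0479716   0.14322939] 0.02114185121022608 [319.0201347  200.03909719] [322.75662476 200.17784138]
```

View pics/w6.png

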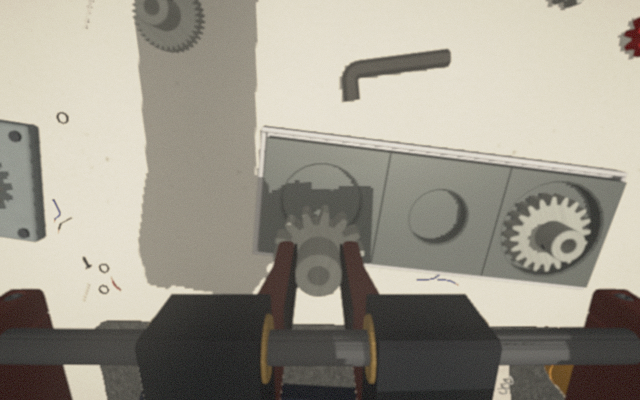

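The medium pocket's rim spans columns 282–361 with its top at row 163, so its centre is about (321.5,203). The TCP is at (319,200), so I'll shift 2 mm in x and y and lower.

```bash
python3 -m jog '[{"travel":[-0.0067,0.0067,0.055],"twist":[0,0,0],"jaw":255},{"travel":[0,0,0.055],"twist":[0,0,0],"jaw":255},{"travel":[0,0,0.055],"twist":[0,0,0],"jaw":255},{"travel":[0,0,0.055],"twist":[0,0,0],"jaw":255},{"travel":[0,0,0.055],"twist":[0,0,0],"jaw":255},{"travel":[0,0,0.053],"twist":[0,0,0],"jaw":255},{"travel":[0,0,0],"twist":[0,0,0],"jaw":255},{"travel":[0,0,0],"twist":[0,0,0],"jaw":255},{"travel":[0,0,0],"twist":[0,0,0],"jaw":120},{"travel":[0,0,0],"twist":[0,0,0],"jaw":120},{"travel":[0,0,0],"twist":[0,0,0],"jaw":120},{"travel":[0,0,0],"twist":[0,0,0],"jaw":120},{"travel":[0,0,0],"twist":[0,0,0],"jaw":120}]'
```

```text
clock: 12.45
ee_pos: [0.6282, -0.0433, 0.046]
tcp_rot: [0.0, 1.0, 0.0, 0.0]
contact_force: [1.0, 0.3, 0.1]
finger_gap: 0.046
finger_force: 0.0
```

```bash
python3 -m jog '[{"travel":[0,0,-0.1],"twist":[0,0,0],"jaw":120},{"travel":[0,0,-0.1],"twist":[0,0,0],"jaw":120},{"travel":[0,0,-0.1],"twist":[0,0,0],"jaw":120},{"travel":[0,0,-0.1],"twist":[0,0,0],"jaw":120},{"travel":[0.0671,0.0727,0],"twist":[0,0,0],"jaw":110},{"travel":[0.0671,0.0727,0],"twist":[0,0,0],"jaw":110},{"travel":[0.0671,0.0727,0],"twist":[0,0,0],"jaw":110},{"travel":[0.0671,0.0727,0],"twist":[0,0,0],"jaw":110},{"travel":[0.0671,0.0727,0],"twist":[0,0,0],"jaw":110},{"travel":[0.0671,0.0727,0],"twist":[0,0,0],"jaw":110},{"travel":[0.0671,0.0727,0],"twist":[0,0,0],"jaw":110},{"travel":[0.0671,0.0727,0],"twist":[0,0,0],"jaw":110},{"travel":[0,0,0],"twist":[0,0,0],"jaw":110},{"travel":[0,0,0],"twist":[0,0,0],"jaw":110}]'
python3 -c "
from w import *
s,f=wrist();im=f['frame'];print(s['ee_pos'],s['finger_gap'],proj(f,[s['ee_pos'][0],s['ee_pos'][1],.036]),proj(f,[.4668,.1312,.036]))
cv2.imwrite('pics/w7.png',cv2.resize(im[100:300,180:460],None,fx=2,fy=2))"
```

```text
clock: 13.62
ee_pos: [0.4662, 0.1325, 0.1658]
tcp_rot: [-0.002, 1.0, 0.0, 0.0]
contact_force: [1.0, -0.6, -0.3]
finger_gap: 0.0502
finger_force: 0.0
[0.46624327 0.13252925 0.16581892] 0.05020010388429335 [318.68349482 196.91399576] [317.05821244 197.56346724]
```

View pics/w7.png

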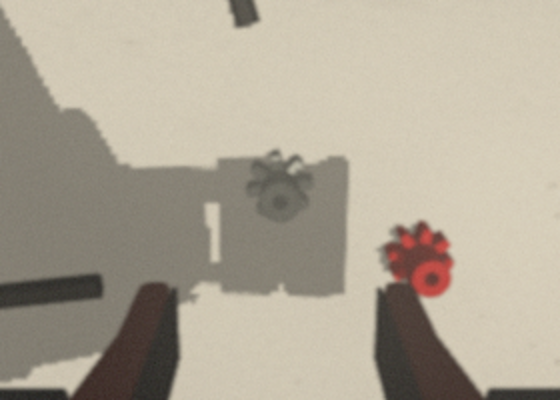

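The grey small gear's bore is at full-frame (320.5,201), with the TCP at (319,197). The red part is well outside the fingers. I'll shift +3 mm in x and +1 mm in y and grip.

```bash
python3 -m jog '[{"travel":[-0.01,0.0033,0.0727],"twist":[0,0,0],"jaw":110},{"travel":[0,0,0.0727],"twist":[0,0,0],"jaw":110},{"travel":[0,0,0.0727],"twist":[0,0,0],"jaw":110},{"travel":[0,0,0.0727],"twist":[0,0,0],"jaw":110},{"travel":[0,0,0.0727],"twist":[0,0,0],"jaw":110},{"travel":[0,0,0.07],"twist":[0,0,0],"jaw":110},{"travel":[0,0,0],"twist":[0,0,0],"jaw":110},{"travel":[0,0,0],"twist":[0,0,0],"jaw":255},{"travel":[0,0,0],"twist":[0,0,0],"jaw":255},{"travel":[0,0,0],"twist":[0,0,0],"jaw":255},{"travel":[0,0,0],"twist":[0,0,0],"jaw":255},{"travel":[0,0,0],"twist":[0,0,0],"jaw":255},{"travel":[0,0,0],"twist":[0,0,0],"jaw":255},{"travel":[0,0,0],"twist":[0,0,0],"jaw":255},{"travel":[0,0,0],"twist":[0,0,0],"jaw":255},{"travel":[0,0,0],"twist":[0,0,0],"jaw":255}]' 35
```

```text
clock: 15.0
ee_pos: [0.4705, 0.1325, 0.0362]
tcp_rot: [-0.0, 1.0, 0.0, 0.001]
contact_force: [-1.2, -0.3, 7.1]
finger_gap: 0.0165
finger_force: 35.0
```

```bash
python3 -m jog '[{"travel":[0,0,-0.09],"twist":[0,0,0],"jaw":255},{"travel":[0,0,-0.09],"twist":[0,0,0],"jaw":255},{"travel":[0,0,-0.09],"twist":[0,0,0],"jaw":255},{"travel":[0,0,-0.09],"twist":[0,0,0],"jaw":255},{"travel":[-0.0706,-0.0346,0],"twist":[0,0,0],"jaw":255},{"travel":[-0.0706,-0.0346,0],"twist":[0,0,0],"jaw":255},{"travel":[-0.0706,-0.0346,0],"twist":[0,0,0],"jaw":255},{"travel":[-0.0706,-0.0346,0],"twist":[0,0,0],"jaw":255},{"travel":[-0.0706,-0.0346,0],"twist":[0,0,0],"jaw":255},{"travel":[-0.0706,-0.0346,0],"twist":[0,0,0],"jaw":255},{"travel":[-0.0706,-0.0346,0],"twist":[0,0,0],"jaw":255},{"travel":[-0.0706,-0.0346,0],"twist":[0,0,0],"jaw":255},{"travel":[0,0,0],"twist":[0,0,0],"jaw":255},{"travel":[0,0,0],"twist":[0,0,0],"jaw":255}]'
python3 -c "
from w import *
s,f=wrist('w8.png');print(s['ee_pos'],s['finger_gap'],proj(f,[s['ee_pos'][0],s['ee_pos'][1],.022]))"
```

```text
clock: 16.17
ee_pos: [0.6395, 0.0482, 0.1429]
tcp_rot: [0.001, 1.0, -0.0, -0.0]
contact_force: [0.2, 0.7, -1.1]
finger_gap: 0.0156
finger_force: 35.0
[0.63952671 0.04815999 0.14287668] 0.01561349316483808 [318.94840902 200.13503466]
```

View pics/w8.png

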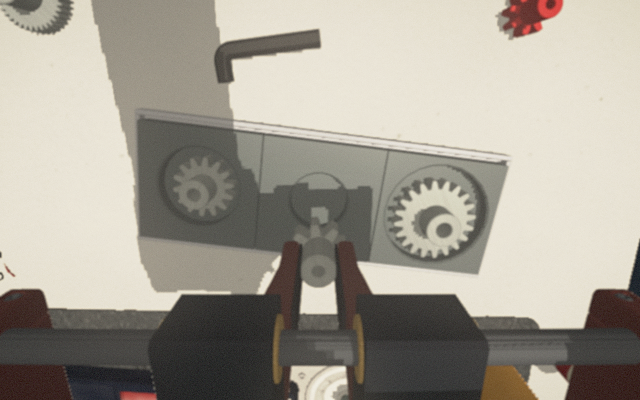

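Medium sits flat in its pocket at (200,187). The small pocket's rim spans columns 289–348 with its top at row 173, so its centre is about (318.5,202). That's aligned with the TCP, so I'll place it.

```bash
python3 -m jog '[{"travel":[-0.0033,0,0.055],"twist":[0,0,0],"jaw":255},{"travel":[0,0,0.055],"twist":[0,0,0],"jaw":255},{"travel":[0,0,0.055],"twist":[0,0,0],"jaw":255},{"travel":[0,0,0.055],"twist":[0,0,0],"jaw":255},{"travel":[0,0,0.055],"twist":[0,0,0],"jaw":255},{"travel":[0,0,0.051],"twist":[0,0,0],"jaw":255},{"travel":[0,0,0],"twist":[0,0,0],"jaw":255},{"travel":[0,0,0],"twist":[0,0,0],"jaw":255},{"travel":[0,0,0],"twist":[0,0,0],"jaw":140},{"travel":[0,0,0],"twist":[0,0,0],"jaw":140},{"travel":[0,0,0],"twist":[0,0,0],"jaw":140},{"travel":[0,0,0],"twist":[0,0,0],"jaw":140},{"travel":[0,0,0],"twist":[0,0,0],"jaw":140},{"travel":[0,0,-0.09],"twist":[0,0,0],"jaw":140},{"travel":[0,0,-0.09],"twist":[0,0,0],"jaw":140},{"travel":[0,0,-0.09],"twist":[0,0,0],"jaw":140},{"travel":[0,0,-0.09],"twist":[0,0,0],"jaw":140},{"travel":[0.09,0,-0.09],"twist":[0,0,0],"jaw":140},{"travel":[0.09,0,-0.03],"twist":[0,0,0],"jaw":140},{"travel":[0,0,0],"twist":[0,0,0],"jaw":140}]'
python3 -c "
from w import *
s,f=wrist();im=f['frame'];print(s['ee_pos'],s['finger_gap'],proj(f,[.64,.048,.045]))
cv2.imwrite('pics/w9.png',im)"
```

```text
clock: 17.88
ee_pos: [0.584, 0.0488, 0.1924]
tcp_rot: [0.0, 1.0, 0.001, 0.001]
contact_force: [1.4, -0.7, -0.1]
finger_gap: 0.0397
finger_force: 0.0
[0.58400243 0.04875638 0.19242037] 0.039741652203173376 [317.67768989 250.39454148]
```

View pics/w9.png

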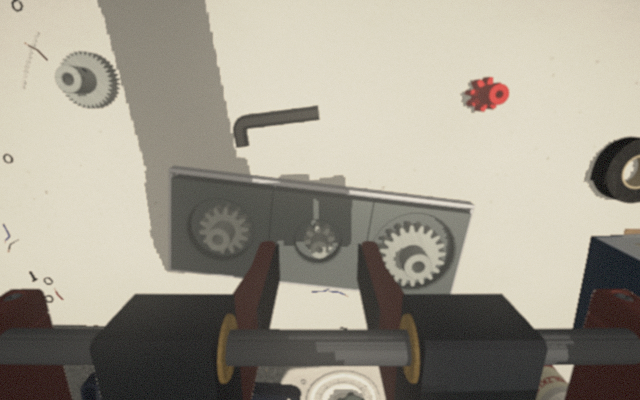

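All three are in their pockets. I'll check the small one in an enlarged crop.

```bash
python3 -c "
import cv2
im=cv2.imread('pics/w9.png')[160:300,160:480]
cv2.imwrite('pics/c9.png',cv2.convertScaleAbs(cv2.resize(im,None,fx=2.5,fy=2.5,interpolation=cv2.INTER_CUBIC),alpha=1.4))"
```

```text
(no output)
```

View pics/c9.png

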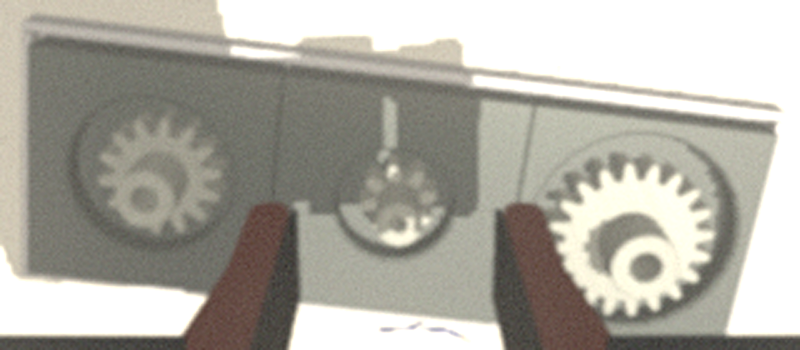

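The crop shows all three gears flat with hubs up, the small one centred at about (400,205). The gripper is clear, so I'm handing in.

```bash
python3 -c "
from cell import ticket
print(ticket.close_job())"
```

```text
the job is handed in; nothing more can be done
None
```

The large, medium and small coarse-toothed gears lie flat, hub up, in the largest, middle-sized and smallest pockets; I left the fine-toothed gear, the sprocket and the red look-alike alone and handed the job in at about 18 s.

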